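# Load the jam rack and latch its gate

## Robot

A 7-joint arm with a two-finger parallel gripper is mounted at the origin on the work surface. World frame = base frame: x ahead of the robot, y to its left, z up, the work surface at z = 0. Lengths are in m, angles in rad, forces in N, time in s.
With the tool pointing down it reaches from about 0.425 to 0.875 m from the base axis. Payload 4.7 kg.
Tool frame: the origin (TCP) lies between the finger pads; the fingertips stand 14 mm ahead of it and the grasp point (between the pads) lies 5 mm behind it; z points along the fingers, y is the line along which they close (so a half turn about z gives the same grasp; the last joint's range is limited). The gripper opens to 87 mm and grips with 3 to 60 N. Pads are 19 mm wide; open, the fingers measure 117 mm over their backs; the gripper's body (75 mm by 190 mm) begins 51 mm behind the grasp point.
Start: joints at [-1.257, 0.321, -0.07, 1.45, 0.023, 1.371, -0.057], TCP at [0.192, 0.621, 0.237] pointing down, gripper open.
Joint ranges: [-2.86, 2.86], [-0.3, 2.09], [-1.38, 1.24], [0.06, 2.45], [-1.56, 4.7], [0.09, 2.05], [-2.69, 2.69]. Speed limits (rad/s): [2.57, 2.57, 3.14, 3.14, 3.14, 3.14, 3.14].

## Interface

Orientations are given as a rotation vector (axis times angle).
In Python, from bench import ctrl gives the robot as it stands.
- The arm moves only by the shell command python3 -m inch 'ROWS' [OPENING] [FORCE]. ROWS is JSON, a list of rows, each a list of 6 numbers: the shift along the world's x, y, z in mm, then the turn, a rotation vector about the world's x, y, z in degrees. In form: [[tx, ty, tz, rx, ry, rz], ...]. A call has 1 to 20 rows; each row is the pose to reach, as a shift and turn from the pose commanded when the call began; what a row does not reach only later rows make up. A row lasts 1/8 s, in which the tool goes at most 62.5 mm and 10.7 degrees, less where a joint would pass 70% of its speed; a pose out of reach is approached as far as the arm can. A call with a gripper value outside its range is refused whole. OPENING is the finger opening in mm, from 0 to 87, set as the call begins (- or left out, the last holds). The fingers move at their own pace and stop on an object; FORCE is the grip in N (left out, the last holds). Time passes only in rows, so rows that repeat a pose let the fingers close. It gives the time, the measured TCP pose, the force, the opening and the grip force at its end, in the units of the state.
- ctrl.get_state(): the state, without advancing time (a new reading comes with each control period).
- ctrl.get_image(name): name is "scene" or "top"; returns (picture, depth): 384x512x3 uint8, red, green, blue; 384x512 float32, m along the optical axis (not along the pixel's ray), 0 where there is no reading.
- ctrl.camera_params(name): a dict with "mtx" (3x3 intrinsics, pixels), "T" (4x4, takes a point from camera to world coordinates). Camera axes: x right, y down, z forward; pixel columns grow to the right and rows downward; lengths in m; the calibration is good to about 2 mm. A picture is of the moment at which its call begins. camera_params takes no time and is no camera call.
- ctrl.close_job(): hands the job in; it is judged then, once.
The state is a dict: "time": time; "joint_positions": joint angles; "qd": joint speeds; "joint_torque": joint torques, N m; "position": TCP position; "tool_rot": TCP orientation; "ft_force": force on the tool from outside, world axes, zero at the start; "torque": the same for the moment, N m; "grip_width": opening from 0.0 (shut) to 1.0 (fully open); "grip_force": force on a finger pad.
Only numpy, scipy, OpenCV 4.12 (cv2) and the standard library are available. Lean on these libraries where they do the work, as an engineer would, in place of code of your own. Each camera call takes 0.05 s, during which the arm holds its last target. There are 200 camera calls.

## Task

Stand the jar of jam that is out on the counter upright on the round cork mat in the empty bay of the wooden jar rack, then gently push the rack's gate shut until its sprung latch snaps in behind the strike and holds the gate by itself. Set the jar down rather than dropping it, do not slam the gate or bear hard on it once it is shut, and leave the other jars, the honey, the tin and the cup where they stand.

Things in the scene. Friction and masses are not known exactly. Their poses are not given: they have to be found in the camera images.
- rack: Open-topped plywood jar rack screwed to the counter, 156 mm (x) by 256 mm (y). Origin at the centre of its underside, z up. Floor 8 mm thick; three bays, centres at y = -80, 0, +80 mm, each 140 mm along x and 76 mm along y inside; dividers 34 mm above the counter, side walls (x = +-74 mm) 52 mm, +y end wall 88 mm. Gate at the -y end; posts 86 and 96 mm tall at its two ends.
- mat: Round cork mat, 60 mm across, 3 mm thick, fixed on the floor of the one empty bay of the rack (any of the three). Origin at the centre of its underside, which is 8 mm above the counter; the jar's place.
- jar: The jar of jam to load, the one standing out on the counter: glass, 56 mm across up to 54 mm height, 84 mm tall overall with a 50 mm wide lid (the top 16 mm), about 0.28 kg. Origin at the centre of its underside, z up. It is alike the two jars in the rack.
- jar_a: A like jar already in a bay of the rack, origin at the centre of its underside; leave it.
- jar_b: The other like jar already in a bay of the rack; leave it.
- honey: Wider honey jar, 72 mm across, 90 mm tall, on the counter; leave it. Origin at the centre of its underside.
- tin: Flat tin, 80 mm across, 50 mm tall, on the counter; leave it. Origin at the centre of its underside.
- cup: White cup, 72 mm across, 85 mm tall, on the counter; leave it. Origin at the centre of its underside.
- gate_board: Gate: upright plywood board 12 mm thick. Origin on the vertical hinge axis (rack frame x -78, y -126 mm), 10 mm above the counter. x runs along the gate from the hinge to the free end (150 mm), y is its normal, into the rack when shut, z up. Outer face at y = -6 mm. Board z 0 to 64 mm; latch housing on it, flush, x 100 to 150 mm, up to z 85 mm.
- gate_push (a point): Point on the outer face of the gate where it is well pushed: 100 mm from the hinge axis, 55 mm above the counter, axes as the gate's.
- gate (a joint): Gate angle, rad: 0 shut, positive open (free end out to the rack's -y). The bolt meets the strike at 0.11 and rides over it with up to 13 N at gate_push; from 0.03 a rubber buffer inside pushes back too; the bolt snaps in at about 0.004 (14 to 16 N), the hard stop is at -0.012 (18 N). Not latched, the gate springs back to about 0.5 when let go. Over 30 N is too rough.
- latch (a joint): How far the sprung bolt is pushed back into the gate, m: 0 fully out, about 0.0065 riding over the strike, 0 again once snapped in. The brass bolt sticks 9 mm out of the gate's free end at 75 to 91 mm above the counter; bevelled on its inner side, square on its outer.
- strike (a point): Steel strike on the rack's post at the gate's free end: centre of its lip, 6 mm thick (y) by 20 mm (x) by 28 mm tall (top 96 mm above the counter); it stands 7 to 13 mm outside the middle plane of the shut gate, 2.5 mm beyond the gate's end, and the bolt snaps in behind it. Axes as the rack's.

How it is judged:
On the way, in this order (a step that is already met when the one before it is completed fails the run):
1. the jar stands released on the cork mat, upright (horizontal distance between jar and mat below 0.015 m and z of jar in the frame of mat below 0.007 m and angle between jar's own z axis and vertical below 0.1 rad and contact force between the fingers and jar below 0.1 N), for 0.2 s.
2. the gate is shut with its bolt sprung out behind the strike (value of joint gate below 0.015 rad and value of joint latch below 0.002 m), for 0.2 s.
At the end, for the whole second after the job is handed in: The jar stands at rest, upright (within 0.1 rad), on the cork mat in the rack's empty bay, centred on it within 15 mm; the gate is shut (joint below 0.015 rad) with the bolt sprung out behind the strike (joint below 2 mm), and stays so with nothing touching it (all of step 2 and horizontal distance between jar and mat below 0.015 m and z of jar in the frame of mat below 0.007 m and angle between jar's own z axis and vertical below 0.1 rad and linear speed of jar below 0.02 m/s).
It fails at once if the robot bears on the gate with more than 30 N (contact force between any of the fingers, the arm and gate_board above 30 N).
It fails at once if the gate is slammed (swung shut faster than 2 rad/s) (velocity of joint gate below -2 rad/s).
It fails at once if the jar is dropped or banged down on the rack (over 45 N) (contact force between jar and mat above 45 N or contact force between jar and rack above 45 N).
It fails at once if a jar in the rack is shifted by more than 25 mm or tipped (distance of any of jar_a, jar_b from where it was at the start of the episode above 0.025 m or angle between any of jar_a, jar_b's own z axis and vertical above 0.3 rad).
It fails at once if the honey, tin or cup is moved by more than 30 mm or tipped over (distance of any of honey, tin, cup from where it was at the start of the episode above 0.03 m or angle between any of honey, tin, cup's own z axis and vertical above 0.5 rad).
It also fails if it takes over 64 s, if anything falls off the work surface, if the arm or the gripper's body presses on something with over 40 N, if the wrist force passes 120 N, or if a joint passes its speed limit or range.

## Working session

There is one attempt and no reset: what is moved stays moved. The work goes in short steps, Python scripts to look and compute and a shell command to move; the robot and the scene stay as the last step left them, time stands still between calls to the robot, and variables do not carry over. Pictures are saved under pics/ and viewed, at most 10 in all, crops included, and the job is handed in when it is done.

```bash
mkdir -p pics; cat > h.py <<'E'
import numpy as np, cv2
from bench import ctrl
def snap(n,f):
    im,d=ctrl.get_image(n); cv2.imwrite(f'pics/{f}.png',im[:,:,::-1]); np.save(f'pics/{f}.npy',d); return im,d
def pts(n,d):
    P=ctrl.camera_params(n); K=P['mtx'];T=P['T']
    v,u=np.mgrid[:d.shape[0],:d.shape[1]]
    c=np.stack([(u-K[0,2])/K[0,0]*d,(v-K[1,2])/K[1,1]*d,d],-1)
    return c@T[:3,:3].T+T[:3,3]
E
python3 - <<'E'
from h import *
a,_=snap('scene','s0'); b,_=snap('top','t0')
cv2.imwrite('pics/t0b.png',cv2.resize(b[:,:,::-1],(800,600)))
for n in('scene','top'):print(ctrl.camera_params(n))
print(ctrl.get_state())
E
```

```text
{'mtx': array([[408.97144695,   0.        , 264.7209462 ],
       [  0.        , 408.97144695, 191.47497619],
       [  0.        ,   0.        ,   1.        ]]), 'T': array([[ 0.5000456 ,  0.62147955, -0.60309001,  1.26786411],
       [ 0.8657725 , -0.34283187,  0.3645604 , -0.44539627],
       [ 0.01980836, -0.70443557, -0.70949148,  0.90571682],
       [ 0.        ,  0.        ,  0.        ,  1.        ]])}
{'mtx': array([[470.65335501,   0.        , 262.47767693],
       [  0.        , 470.65335501, 190.70125663],
       [  0.        ,   0.        ,   1.        ]]), 'T': array([[ 2.68393326e-02, -9.95453153e-01,  9.13929504e-02,
         4.09002625e-01],
       [-9.99639362e-01, -2.68084894e-02,  1.56530676e-03,
         5.12185865e-03],
       [ 8.91917394e-04, -9.14020024e-02, -9.95813677e-01,
         1.32295552e+00],
       [ 0.00000000e+00,  0.00000000e+00,  0.00000000e+00,
         1.00000000e+00]])}
{'time': 0.1, 'joint_positions': array([-1.2568758 ,  0.32173042, -0.07008383,  1.45157407,  0.02262999,
        1.37081366, -0.05691462]), 'qd': array([ 3.27790375e-05, -1.29681896e-03,  7.57819473e-04, -2.51316347e-03,
        5.68330546e-04,  1.06960281e-03, -2.19012315e-04]), 'joint_torque': array([-1.18050102e-03, -4.92574561e+01, -4.06463323e-01, -3.13394880e+01,
       -6.41904655e-02,  3.95370182e-02,  7.61593446e-05]), 'position': array([0.19188934, 0.62052158, 0.23557228]), 'tool_rot': array([-4.69145344e-01, -3.10622754e+00,  2.72312758e-03]), 'ft_force': array([ 0.44045924, -0.48281719,  0.65734453]), 'torque': array([-0.00920052, -0.02889048,  0.00717126]), 'grip_force': 0.0, 'grip_width': 1.0000336287360327}
```

View pics/t0b.png

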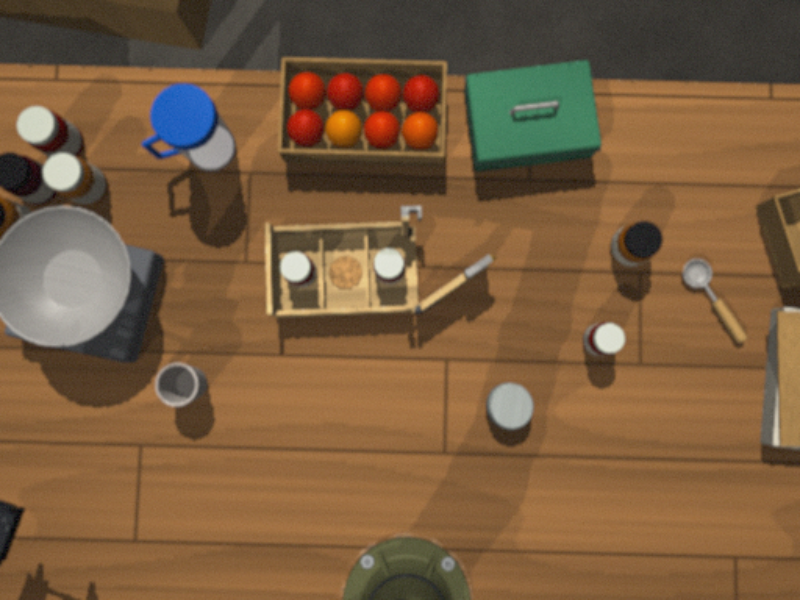

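View pics/s0.png

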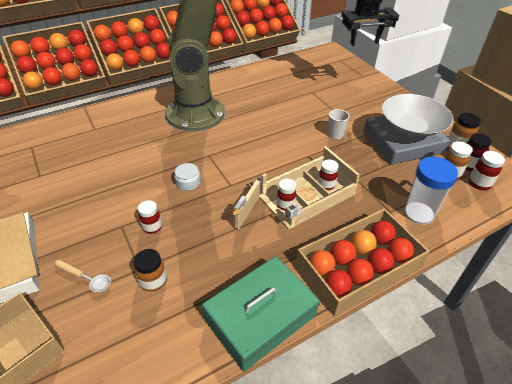

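The top view (800x600) shows the rack at (343,270) with the mat in the middle bay, at (346,272). The gate is open from its hinge at (418,308) to its tip at (490,262). The free jar is at (607,338), the honey at (638,240), the tin at (510,405) and the cup at (180,385). Next I measure these.

```bash
python3 - <<'E'
from h import *
im=cv2.imread('pics/t0.png')
p=pts('top',np.load('pics/t0.npy'))
def top(u,v,r,zmin,zmax,name):
    u,v=int(u*.64),int(v*.64)
    q=p[v-r:v+r,u-r:u+r].reshape(-1,3); q=q[(q[:,2]>zmin)&(q[:,2]<zmax)]
    print(name,q.shape[0],q.min(0).round(4),q.max(0).round(4),'mid',((q.min(0)+q.max(0))/2).round(4),'mean',q.mean(0).round(4))
top(607,338,20,.075,.1,'jar'); top(640,240,22,.08,.1,'honey'); top(510,405,22,.045,.055,'tin')
top(180,385,22,.078,.1,'cup'); top(296,268,14,.085,.11,'jarA'); top(389,264,14,.085,.11,'jarB'); top(346,272,9,.005,.02,'mat')
# walls: end wall z~.088, side walls z~.052
for name,c in dict(gate=[(420,305),(440,292),(455,284),(466,276),(475,269),(482,264),(488,260)],endwall=[(269,230),(269,270),(269,305)],side1=[(300,229),(350,227),(390,225)],side2=[(300,312),(350,310),(400,308)],strike=[(405,211),(411,211),(418,211)],posts=[(408,225),(415,305)]).items():
    for u,v in c: print(name,(u,v),p[round(v*.64),round(u*.64)].round(4))
c=cv2.resize(im[120:220,150:330],None,fx=4.4,fy=4.4,interpolation=cv2.INTER_CUBIC); cv2.imwrite('pics/rack.png',c)
E
```

```text
jar 291 [ 0.4411 -0.355   0.0751] [ 0.4888 -0.3045  0.0911] mid [ 0.4649 -0.3298  0.0831] mean [ 0.4653 -0.3291  0.0836]
honey 453 [ 0.6038 -0.4171  0.0805] [ 0.6662 -0.3552  0.0955] mid [ 0.635  -0.3862  0.088 ] mean [ 0.6343 -0.3856  0.0894]
tin 555 [ 0.3093 -0.206   0.045 ] [ 0.3813 -0.1356  0.0548] mid [ 0.3453 -0.1708  0.0499] mean [ 0.3447 -0.1707  0.0496]
cup 155 [0.3332 0.3594 0.0781] [0.4036 0.431  0.0908] mid [0.3684 0.3952 0.0844] mean [0.3677 0.396  0.0839]
jarA 277 [0.5477 0.179  0.0852] [0.5958 0.2268 0.1011] mid [0.5717 0.2029 0.0932] mean [0.5714 0.2031 0.0917]
jarB 276 [0.5573 0.0229 0.085 ] [0.6057 0.0706 0.0981] mid [0.5815 0.0467 0.0915] mean [0.5813 0.0458 0.0915]
mat 311 [0.55   0.1016 0.0051] [0.6    0.1513 0.0191] mid [0.575  0.1265 0.0121] mean [0.5747 0.1262 0.0106]
gate (420, 305) [ 0.5125 -0.0106  0.0756]
gate (440, 292) [ 0.5352 -0.0448  0.0714]
gate (455, 284) [ 0.5488 -0.0683  0.0762]
gate (466, 276) [ 0.5625 -0.0865  0.0777]
gate (475, 269) [ 0.5753 -0.1016  0.0853]
gate (482, 264) [ 0.5823 -0.1112  0.0949]
gate (488, 260) [ 0.5902 -0.1213  0.0973]
endwall (269, 230) [0.6324 0.2504 0.0885]
endwall (269, 270) [0.5625 0.2468 0.0913]
endwall (269, 305) [0.5046 0.2449 0.0874]
side1 (300, 229) [0.6418 0.2042 0.0446]
side1 (350, 227) [0.6483 0.1157 0.0522]
side1 (390, 225) [0.6526 0.0446 0.0542]
side2 (300, 312) [0.4954 0.1975 0.0492]
side2 (350, 310) [0.5032 0.1109 0.0497]
side2 (400, 308) [0.5081 0.0242 0.051 ]
strike (405, 211) [0.6693 0.0202 0.0962]
strike (411, 211) [0.6739 0.0097 0.0757]
strike (418, 211) [ 0.6701 -0.0036  0.0954]
posts (408, 225) [0.6545 0.0146 0.0483]
posts (415, 305) [ 0.5179 -0.003   0.0071]
```

View pics/rack.png

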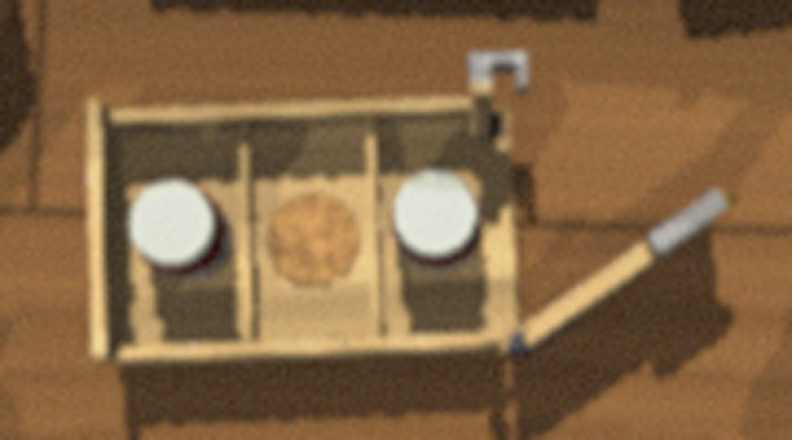

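The mat is in the middle bay at about (0.575, 0.125), and the rack is turned about 3.7°. I check the mat with a ray–plane cut while the arm swings round to above the jar.

```bash
python3 - <<'E'
from h import *
P=ctrl.camera_params('top');K,T=P['mtx'],P['T']
def rp(u,v,z):
    d=T[:3,:3]@[(u-K[0,2])/K[0,0],(v-K[1,2])/K[1,1],1]; return T[:3,3]+d*(z-T[2,3])/d[2]
print('mat',rp(150+314/4.4-.5,120+238/4.4-.5,.011),'jar lid',rp(607*.64,338*.64,.084))
print('tip',rp(150+722/4.4,120+195/4.4,.095),'hinge',rp(150+517/4.4,120+343/4.4,.08))
p=pts('top',np.load('pics/t0.npy')); print('bowl zmax',p[130:225,0:85,2].max())
E
python3 -m inch '[[-22,-66,60,0,0,-3.6],[35,-87,60,0,0,-7.3],[89,-114,60,0,0,-10.9],[141,-146,60,0,0,-14.6],[189,-183,60,0,0,-18.2],[232,-225,60,0,0,-21.9],[271,-272,60,0,0,-25.5],[305,-322,60,0,0,-29.1],[334,-376,60,0,0,-32.8],[356,-432,60,0,0,-36.4],[373,-491,60,0,0,-40.1],[384,-550,60,0,0,-43.7],[388,-611,60,0,0,-47.3],[386,-672,60,0,0,-51],[377,-732,50,0,0,-54.6],[363,-791,30,0,0,-58.3],[342,-848,10,0,0,-61.9],[315,-902,-20,0,0,-65.5],[273,-951,-50,0,0,-69.2],[273,-951,-60,0,0,-69.2]]' 87
```

```text
mat [0.57450103 0.12530524 0.011     ] jar lid [ 0.46397398 -0.32613545  0.084     ]
tip [ 0.59511587 -0.12696597  0.095     ] hinge [ 0.50415296 -0.00673786  0.08      ]
bowl zmax 1.3229555225380343
time: 2.6
position: [0.4608, -0.3336, 0.1753]
tool_rot: [-2.158, -2.282, 0.003]
ft_force: [0.8, -0.2, 0.5]
grip_width: 0.999
grip_force: 0.0
```

```bash
python3 -m inch '[[0,0,0,0,0,0],[0,0,0,0,0,0]]'
```

```text
time: 2.85
position: [0.4669, -0.3284, 0.1772]
tool_rot: [2.146, 2.293, 0.002]
ft_force: [-0.1, 1.3, 0.5]
grip_width: 0.999
grip_force: 0.0
```

```bash
python3 -m inch '[[0,0,-40,0,0,0],[0,0,-80,0,0,0],[0,0,-110,0,0,0],[0,0,-130,0,0,0],[0,0,-139,0,0,0],[0,0,-139,0,0,0]]' && python3 -m inch '[[0,0,0,0,0,0],[0,0,0,0,0,0],[0,0,0,0,0,0],[0,0,0,0,0,0],[0,0,0,0,0,0],[0,0,0,0,0,0]]' 45 20
```

```text
time: 3.6
position: [0.4656, -0.3298, 0.0378]
tool_rot: [2.149, 2.291, 0.0]
ft_force: [0.2, 0.1, 0.9]
grip_width: 0.996
grip_force: 0.0
time: 4.35
position: [0.465, -0.3301, 0.0378]
tool_rot: [2.15, 2.29, 0.0]
ft_force: [-1.6, 0.6, 3.1]
grip_width: 0.635
grip_force: 20.0
```

```bash
python3 -m inch '[[0,0,20,0,0,0],[0,0,70,0,0,0],[0,0,120,0,0,0],[10,40,152,0,0,0],[25,90,152,0,0,0],[40,145,152,0,0,0],[54,200,152,0,0,0],[68,255,152,0,0,0],[81,310,152,0,0,0],[92,360,152,0,0,0],[101,405,152,0,0,0],[107,440,152,0,0,0],[110,454,152,0,0,0],[110,454,152,0,0,0],[110,454,130,0,0,0],[110,454,110,0,0,0],[110,454,100,0,0,0],[110,454,100,0,0,0]]' && python3 - <<'E'
from h import *
a,d=snap('scene','s1'); cv2.imwrite('pics/s1c.png',cv2.resize(a[100:260,220:400,::-1],None,fx=3.6,fy=3.6,interpolation=cv2.INTER_CUBIC))
E
```

```text
time: 6.6
position: [0.5746, 0.1223, 0.1372]
tool_rot: [-2.152, -2.288, 0.002]
ft_force: [-0.2, 0.1, -2.7]
grip_width: 0.638
grip_force: 20.0
```

View pics/s1c.png

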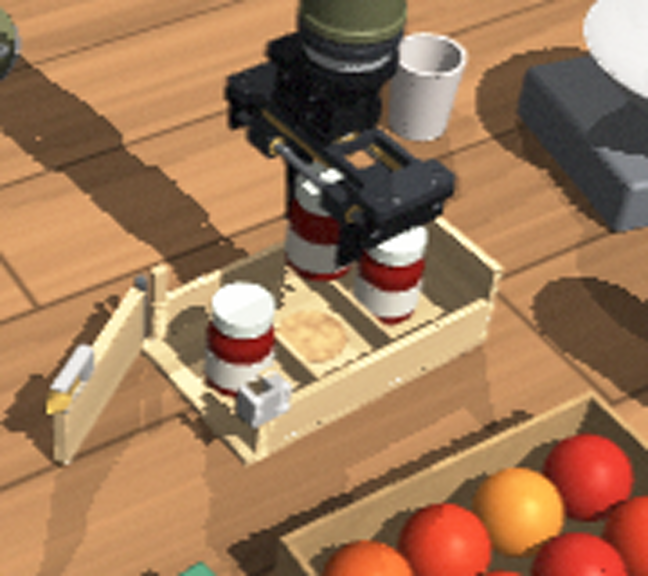

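The jar hangs upright above the mat, which is visible at (312,335) in the crop, between jar_b and jar_a. I lower it.

```bash
python3 -m inch '[[0,0,-20,0,0,0],[0,0,-40,0,0,0],[0,0,-60,0,0,0],[0,0,-75,0,0,0],[0,0,-83,0,0,0],[0,0,-85,0,0,0],[0,0,-86,0,0,0],[0,0,-87,0,0,0],[0,0,-87,0,0,0]]'
```

```text
time: 7.78
position: [0.5752, 0.1241, 0.0509]
tool_rot: [2.15, 2.29, 0.001]
ft_force: [-0.7, 0.4, -2.9]
grip_width: 0.633
grip_force: 20.0
```

```bash
python3 -m inch '[[0,0,-1,0,0,0],[0,0,-1.5,0,0,0],[0,0,-2,0,0,0],[0,0,-2.5,0,0,0],[0,0,-2.5,0,0,0]]'
```

```text
time: 8.4
position: [0.575, 0.1241, 0.0488]
tool_rot: [-2.15, -2.29, -0.0]
ft_force: [-3.5, -1.2, 5.3]
grip_width: 0.632
grip_force: 20.0
```

```bash
python3 -m inch '[[0,0,0,0,0,0],[0,0,0,0,0,0],[0,0,0,0,0,0],[0,0,0,0,0,0],[0,0,0,0,0,0]]' 80 && python3 -m inch '[[0,0,15,0,0,0],[0,0,40,0,0,0],[0,0,80,0,0,0],[0,0,130,0,0,0],[0,0,180,0,0,0],[0,-60,200,0,0,0],[0,-120,200,0,0,0],[-20,-175,200,0,0,0],[-50,-230,200,0,0,0],[-80,-280,200,0,0,0],[-80,-330,200,0,0,0],[-80,-330,200,0,0,0]]' 0 && python3 - <<'E'
from h import *
a,d=snap('top','t1'); cv2.imwrite('pics/t1c.png',cv2.resize(a[110:230,150:330,::-1],None,fx=4.4,fy=4.4,interpolation=cv2.INTER_CUBIC))
p=pts('top',d)
for n,(u,v) in dict(A=(189,171),J=(221,173),B=(249,169)).items():
    q=p[v-14:v+14,u-14:u+14].reshape(-1,3);q=q[(q[:,2]>.085)&(q[:,2]<.11)];print(n,len(q),q.mean(0).round(4))
E
```

```text
time: 9.02
position: [0.5751, 0.124, 0.048]
tool_rot: [2.15, 2.29, 0.0]
ft_force: [-0.5, 0.4, -0.4]
grip_width: 0.918
grip_force: 0.0
time: 10.52
position: [0.4935, -0.2112, 0.2497]
tool_rot: [2.158, 2.279, 0.0]
ft_force: [0.1, 0.4, 0.3]
grip_width: 0.003
grip_force: 0.0
A 278 [0.5714 0.2033 0.0914]
J 276 [0.5748 0.1233 0.0948]
B 275 [0.5811 0.0459 0.0918]
```

View pics/t1c.png

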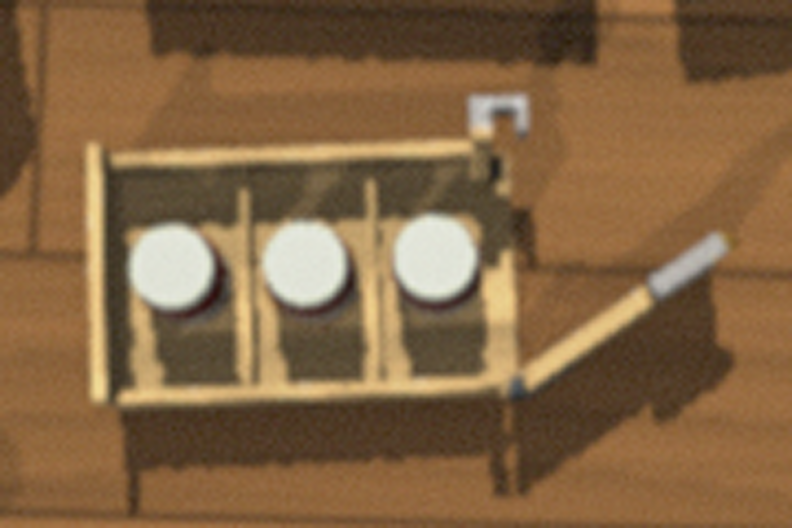

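The jar stands on the mat, 2 mm off centre, and its neighbours have not moved. Next I work out the gate-push waypoints.

```bash
python3 - <<'E'
from h import *
s=ctrl.get_state();print(s['position'],s['tool_rot'])
H=np.array([.5047,-.0057])
def P(phi,y):
    a=np.radians(3.7-phi);c,d=np.cos(a),np.sin(a);return H+np.array([[c,-d],[d,c]])@[.1,y]
s0=P(57,-.050);print('standoff',s0.round(4))
for phi in [57,52,47,42,37,32,27,22,17,13,10,8,6,4,2,0]: print(phi,((P(phi,-.0155)-s0)*1000).round(1),P(phi,-.0155).round(4))
E
```

```text
[ 0.49442209 -0.20810723  0.2492471 ] [2.15455618e+00 2.28462476e+00 1.75894296e-03]
standoff [ 0.5244 -0.1158]
57 [27.7 20.6] [ 0.552  -0.0951]
52 [35.3 25.1] [ 0.5597 -0.0907]
47 [42.5 30.2] [ 0.5668 -0.0856]
42 [49.2 35.9] [ 0.5736 -0.0798]
37 [55.4 42.2] [ 0.5798 -0.0736]
32 [61. 49.] [ 0.5854 -0.0668]
27 [66.  56.3] [ 0.5904 -0.0595]
22 [70.4 63.9] [ 0.5948 -0.0518]
17 [74.1 72. ] [ 0.5985 -0.0438]
13 [76.5 78.6] [ 0.6009 -0.0372]
10 [78.  83.7] [ 0.6024 -0.0321]
8 [78.9 87.1] [ 0.6033 -0.0287]
6 [79.6 90.6] [ 0.604  -0.0252]
4 [80.2 94. ] [ 0.6046 -0.0217]
2 [80.7 97.5] [ 0.6051 -0.0182]
0 [ 81.1 101. ] [ 0.6055 -0.0147]
```

```bash
python3 -m inch '[[5,15,0,0,0,-10],[10,30,0,0,0,-20],[15,45,0,0,0,-30],[20,60,0,0,0,-40],[25,75,0,0,0,-50],[29,90,0,0,0,-57],[29,90,0,0,0,-57],[29,90,-50,0,0,-57],[29,90,-100,0,0,-57],[29,90,-150,0,0,-57],[29,90,-180,0,0,-57],[29,90,-194,0,0,-57],[29,90,-194,0,0,-57],[29,90,-194,0,0,-57]]' && python3 -m inch '[[0,0,0,0,0,0]]'
```

```text
time: 12.32
position: [0.5252, -0.1162, 0.0555]
tool_rot: [2.981, 0.988, 0.004]
ft_force: [-0.3, 0.5, 0.1]
grip_width: 0.003
grip_force: 0.0
time: 12.45
position: [0.5251, -0.1161, 0.0555]
tool_rot: [2.982, 0.987, 0.004]
ft_force: [-0.8, -0.1, 0.3]
grip_width: 0.003
grip_force: 0.0
```

```bash
python3 -m inch '[[9,7,0,0,0,0],[18,13,0,0,0,0],[23,17,0,0,0,0],[27,20,0,0,0,0],[31,22.5,0,0,0,2.5],[35,25,0,0,0,5],[39,27.5,0,0,0,7.5],[42.5,30,0,0,0,10],[46,33,0,0,0,12.5],[49,36,0,0,0,15],[52.5,39,0,0,0,17.5],[55.5,42,0,0,0,20],[58.5,45.5,0,0,0,22.5],[61,49,0,0,0,25],[61,49,0,0,0,25]]' && python3 - <<'E'
from h import *
a,d=snap('top','t2'); cv2.imwrite('pics/t2c.png',cv2.resize(a[110:230,190:330,::-1],None,fx=4.4,fy=4.4,interpolation=cv2.INTER_CUBIC))
E
```

```text
time: 14.32
position: [0.5853, -0.0664, 0.0541]
tool_rot: [-2.697, -1.611, -0.001]
ft_force: [0.4, -0.9, -0.1]
grip_width: 0.007
grip_force: 0.0
```

View pics/t2c.png

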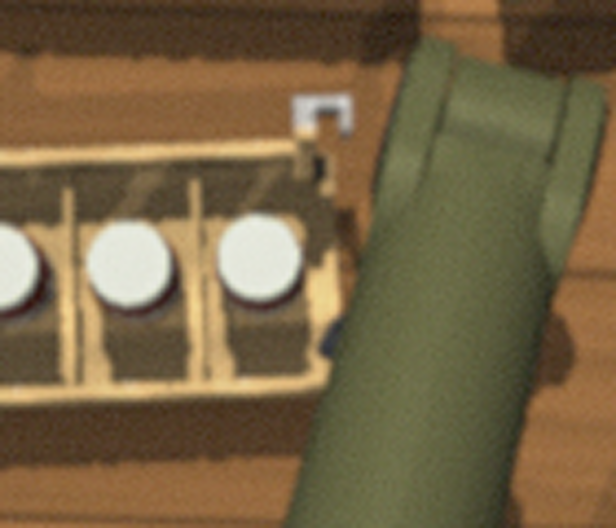

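The arm hides the gate in this view. Joint and force readings show free motion, so I carry on slowly and follow the force.

```bash
python3 -m inch '[[2.5,3.5,0,0,0,2.5],[5,7.3,0,0,0,5],[7.3,11,0,0,0,7.5],[9.4,15,0,0,0,10],[11.3,19,0,0,0,12.5],[13,23,0,0,0,15],[14.3,26.3,0,0,0,17],[15.5,29.6,0,0,0,19],[16.3,32,0,0,0,20.5],[17,34.7,0,0,0,22],[17,34.7,0,0,0,22],[17,34.7,0,0,0,22]]' && python3 - <<'E'
from h import *
a,d=snap('scene','s2'); cv2.imwrite('pics/s2c.png',cv2.resize(a[130:240,220:370,::-1],None,fx=5,fy=5,interpolation=cv2.INTER_CUBIC))
E
```

```text
time: 15.88
position: [0.6018, -0.0322, 0.054]
tool_rot: [-2.341, -2.094, 0.0]
ft_force: [-0.4, -0.9, 0.1]
grip_width: 0.004
grip_force: 0.1
```

View pics/s2c.png

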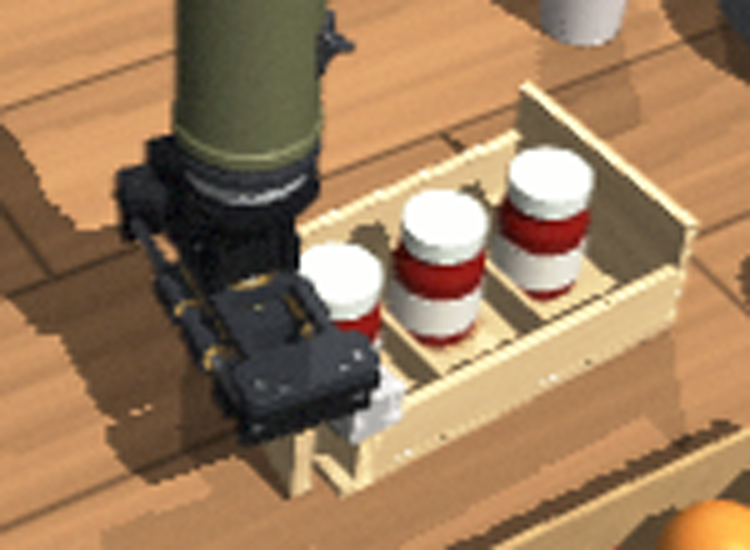

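The gate is following the fingers: its free end is at (290,470), just outside the post. I press on in small steps.

```bash
python3 -m inch '[[0.5,1.7,0,0,0,1],[0.9,3.4,0,0,0,2],[1.3,5.1,0,0,0,3],[1.6,6.9,0,0,0,4],[1.9,8.6,0,0,0,5],[1.9,8.6,0,0,0,5]]'; python3 -m inch '[[0.1,0.9,0,0,0,0.5],[0.3,1.7,0,0,0,1],[0.3,1.7,0,0,0,1]]'
```

```text
time: 16.68
position: [0.6037, -0.0261, 0.0541]
tool_rot: [2.248, 2.192, -0.003]
ft_force: [-1.2, -5.1, -0.2]
grip_width: 0.008
grip_force: 2.7
time: 17.05
position: [0.6039, -0.0256, 0.0541]
tool_rot: [2.229, 2.21, -0.004]
ft_force: [-1.9, -6.7, 1.0]
grip_width: 0.005
grip_force: 3.6
```

```bash
python3 -m inch '[[0,1,0,0,0,0.3],[0,2,0,0,0,0.6],[0,2,0,0,0,0.6]]'; python3 -m inch '[[0,1,0,0,0,0.3],[0,2,0,0,0,0.6],[0,2,0,0,0,0.6]]';python3 -m inch '[[0,1,0,0,0,0.3],[0,2,0,0,0,0.6],[0,2,0,0,0,0.6]]'
```

```text
time: 17.42
position: [0.6041, -0.0241, 0.0541]
tool_rot: [2.218, 2.221, -0.004]
ft_force: [-0.1, -8.1, -0.4]
grip_width: 0.006
grip_force: 4.0
time: 17.8
position: [0.6043, -0.0227, 0.0541]
tool_rot: [2.206, 2.231, -0.005]
ft_force: [0.5, -9.6, -0.5]
grip_width: 0.006
grip_force: 4.5
time: 18.18
position: [0.6045, -0.0214, 0.0541]
tool_rot: [2.194, 2.242, -0.005]
ft_force: [1.6, -10.2, -1.3]
grip_width: 0.005
grip_force: 5.0
```

```bash
python3 -m inch '[[0,1,0,0,0,0.4],[0,2,0,0,0,0.8],[0,2,0,0,0,0.8]]'; python3 -m inch '[[0,1,0,0,0,0.4],[0,2,0,0,0,0.8],[0,2,0,0,0,0.8]]';python3 -m inch '[[0,1,0,0,0,0.4],[0,1.5,0,0,0,0.6],[0,1.5,0,0,0,0.6]]'
```

```text
time: 18.55
position: [0.6046, -0.0177, 0.0542]
tool_rot: [2.177, 2.26, -0.004]
ft_force: [0.4, -8.3, -1.3]
grip_width: 0.008
grip_force: 4.0
time: 18.92
position: [0.6047, -0.0171, 0.0542]
tool_rot: [2.162, 2.272, -0.005]
ft_force: [0.9, -10.5, -0.8]
grip_width: 0.009
grip_force: 5.3
time: 19.3
position: [0.6048, -0.0167, 0.0542]
tool_rot: [2.15, 2.282, -0.006]
ft_force: [1.7, -12.5, -1.7]
grip_width: 0.004
grip_force: 6.1
```

```bash
for i in 1 2; do :; done; python3 -m inch '[[0,0.5,0,0,0,0],[0,1,0,0,0,0],[0,1,0,0,0,0]]'; python3 -m inch '[[0,0.5,0,0,0,0],[0,1,0,0,0,0],[0,1,0,0,0,0]]'; python3 -m inch '[[0,0.5,0,0,0,0],[0,0.5,0,0,0,0]]'
```

```text
time: 19.68
position: [0.6048, -0.0161, 0.0542]
tool_rot: [2.15, 2.282, -0.006]
ft_force: [1.8, -12.9, -1.4]
grip_width: 0.007
grip_force: 6.4
time: 20.05
position: [0.6048, -0.0159, 0.0542]
tool_rot: [2.15, 2.281, -0.007]
ft_force: [1.7, -14.6, -1.6]
grip_width: 0.009
grip_force: 7.1
time: 20.3
position: [0.6048, -0.0158, 0.0543]
tool_rot: [2.15, 2.28, -0.008]
ft_force: [2.5, -14.1, -1.0]
grip_width: 0.005
grip_force: 7.4
```

```bash
python3 -m inch '[[0,0.5,0,0,0,0],[0,1,0,0,0,0],[0,1,0,0,0,0]]'; python3 -m inch '[[0,0.5,0,0,0,0],[0,1,0,0,0,0],[0,1,0,0,0,0]]'
```

```text
time: 20.68
position: [0.6048, -0.0156, 0.0543]
tool_rot: [2.15, 2.279, -0.009]
ft_force: [2.4, -15.7, -1.9]
grip_width: 0.005
grip_force: 8.0
time: 21.05
position: [0.6048, -0.0154, 0.0543]
tool_rot: [2.15, 2.278, -0.01]
ft_force: [1.0, -17.5, -2.2]
grip_width: 0.009
grip_force: 8.6
```

```bash
python3 -m inch '[[0,0.5,0,0,0,0],[0,1,0,0,0,0],[0,1,0,0,0,0],[0,1,0,0,0,0]]'; python3 -m inch '[[0,-1.5,0,0,0,0],[0,-3,0,0,0,0],[0,-4.5,0,0,0,0],[0,-6,0,0,0,0],[0,-6,0,0,0,0]]'
```

```text
time: 21.55
position: [0.6048, -0.0152, 0.0543]
tool_rot: [2.151, 2.277, -0.01]
ft_force: [0.7, -17.4, -0.9]
grip_width: 0.009
grip_force: 9.2
time: 22.18
position: [0.6048, -0.0165, 0.0542]
tool_rot: [2.15, 2.283, -0.005]
ft_force: [1.8, -10.6, -1.4]
grip_width: 0.009
grip_force: 5.5
```

```bash
python3 -m inch '[[0,-1.5,0,0,0,0],[0,-3,0,0,0,0],[0,-3,0,0,0,0]]'; python3 -m inch '[[0,-1.5,0,0,0,0],[0,-3,0,0,0,0],[0,-3,0,0,0,0]]';python3 -m inch '[[0,-1.5,0,0,0,0],[0,-3,0,0,0,0],[0,-3,0,0,0,0]]'
```

```text
time: 22.55
position: [0.6048, -0.0166, 0.0542]
tool_rot: [2.15, 2.287, -0.001]
ft_force: [2.4, -7.1, -1.7]
grip_width: 0.003
grip_force: 3.2
time: 22.92
position: [0.6046, -0.0167, 0.0543]
tool_rot: [2.149, 2.291, 0.001]
ft_force: [2.2, -2.5, -1.1]
grip_width: 0.009
grip_force: 1.3
time: 23.3
position: [0.604, -0.0195, 0.054]
tool_rot: [-2.149, -2.29, -0.0]
ft_force: [-0.6, 0.2, -0.6]
grip_width: 0.008
grip_force: 0.0
```

The force dropped to zero with the gate standing still, so it looks latched. I back away and check.

```bash
python3 -m inch '[[0,-10,0,0,0,0],[0,-30,0,0,0,0],[0,-60,0,0,0,0],[0,-70,50,0,0,0],[0,-80,110,0,0,0],[0,-100,160,0,0,0],[-20,-150,190,0,0,0],[-50,-200,190,0,0,0],[-80,-250,190,0,0,0],[-80,-250,190,0,0,0],[-80,-250,190,0,0,0]]' && python3 - <<'E'
from h import *
a,d=snap('top','t3');b,_=snap('scene','s3')
c=[cv2.resize(x[:,:,::-1],(400,400),interpolation=cv2.INTER_CUBIC) for x in(a[125:225,160:260],b[130:240,230:340])]
cv2.imwrite('pics/f.png',np.hstack(c))
E
```

```text
time: 24.68
position: [0.5237, -0.2709, 0.2441]
tool_rot: [2.152, 2.288, 0.001]
ft_force: [-0.5, 0.6, 0.1]
grip_width: 0.007
grip_force: 0.0
```

View pics/f.png

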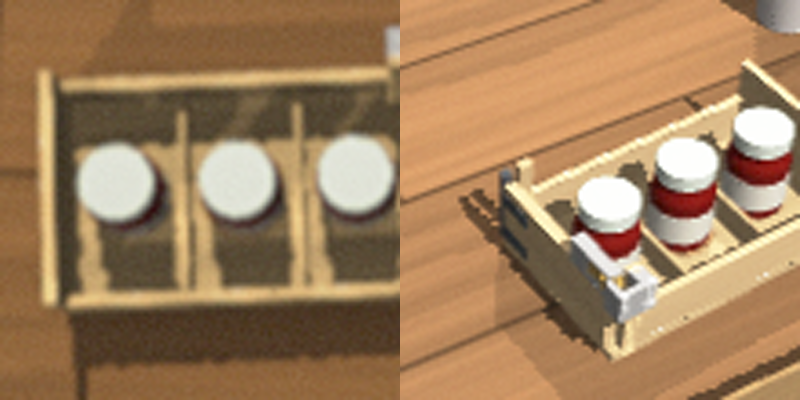

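The right half shows the gate standing shut by itself, with its bolt behind the strike at (625,285) and nothing touching it. The jar stands upright in the middle bay, at (685,195) on the right and (238,180) on the left.

```bash
python3 -c "
from bench import ctrl
print(ctrl.close_job())"
```

```text
the job is handed in; nothing more can be done
None
```

The jar stands upright on the cork mat, about 2 mm off centre by camera, the gate is latched shut by itself, and the job was handed in at about 25 s on the robot's clock; no verdict came back.

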